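Put the lathe's change gears back in their fitted tray

TASK

Put the four toothed change gears away in the green drawer tray: lay each one hub up and flat on the floor of the round recess cut for its size, so the biggest gear goes in the biggest recess and so on down. Set them down, do not drop or throw them, and leave the toothless pulley and the ball bearing lying where they are.

Things in the scene. Friction and masses are not known exactly. Their poses are not given: they have to be found in the camera images.
- gear15: The smallest change gear: bright steel spur gear with 15 teeth, 42.5 mm outside diameter. The toothed disc is 12 mm thick; a round hub 27 mm in diameter stands 16 mm above it (hub top 28 mm above the underside), with a keyed bore through it. About 0.11 kg. Lies flat, hub up, on the black mat (fixed, 3 mm thick, so the underside is 3 mm above the bench). Origin: centre of its underside; z up along the bore.
- gear22: The second smallest change gear: bright steel spur gear with 22 teeth, 60 mm outside diameter. The toothed disc is 12 mm thick; a round hub 32 mm in diameter stands 16 mm above it (hub top 28 mm above the underside), with a keyed bore through it. About 0.22 kg. Lies flat, hub up, on the black mat (fixed, 3 mm thick, so the underside is 3 mm above the bench). Origin: centre of its underside; z up along the bore.
- gear30: The second largest change gear: bright steel spur gear with 30 teeth, 80 mm outside diameter. The toothed disc is 12 mm thick; a round hub 36 mm in diameter stands 16 mm above it (hub top 28 mm above the underside), with a keyed bore through it. About 0.36 kg. Lies flat, hub up, on the black mat (fixed, 3 mm thick, so the underside is 3 mm above the bench). Origin: centre of its underside; z up along the bore.
- gear38: The largest change gear: bright steel spur gear with 38 teeth, 100 mm outside diameter. The toothed disc is 12 mm thick; a round hub 38 mm in diameter stands 16 mm above it (hub top 28 mm above the underside), with a keyed bore through it. About 0.52 kg. Lies flat, hub up, on the black mat (fixed, 3 mm thick, so the underside is 3 mm above the bench). Origin: centre of its underside; z up along the bore.
- nest15: Plywood insert for the 15-tooth (42.5 mm) gear: a fixed square board 130 x 130 mm, 16 mm thick, with one round recess 56 mm in diameter and 10 mm deep in its middle, lined grey. Lies in the green drawer tray (its thin rim stands 24 mm above the bench, 6 mm above the boards). Origin: centre of the board's underside, 2 mm above the bench; recess floor at z = 6 mm, board top at z = 16 mm, x and y along the board's edges.
- nest22: Plywood insert for the 22-tooth (60 mm) gear: a fixed square board 130 x 130 mm, 16 mm thick, with one round recess 74 mm in diameter and 10 mm deep in its middle, lined grey. Lies in the green drawer tray (its thin rim stands 24 mm above the bench, 6 mm above the boards). Origin: centre of the board's underside, 2 mm above the bench; recess floor at z = 6 mm, board top at z = 16 mm, x and y along the board's edges.
- nest30: Plywood insert for the 30-tooth (80 mm) gear: a fixed square board 130 x 130 mm, 16 mm thick, with one round recess 94 mm in diameter and 10 mm deep in its middle, lined grey. Lies in the green drawer tray (its thin rim stands 24 mm above the bench, 6 mm above the boards). Origin: centre of the board's underside, 2 mm above the bench; recess floor at z = 6 mm, board top at z = 16 mm, x and y along the board's edges.
- nest38: Plywood insert for the 38-tooth (100 mm) gear: a fixed square board 130 x 130 mm, 16 mm thick, with one round recess 114 mm in diameter and 10 mm deep in its middle, lined grey. Lies in the green drawer tray (its thin rim stands 24 mm above the bench, 6 mm above the boards). Origin: centre of the board's underside, 2 mm above the bench; recess floor at z = 6 mm, board top at z = 16 mm, x and y along the board's edges.
- pulley: Not a gear: aluminium two-groove V-belt pulley without teeth, 84 mm in diameter, 36 mm high, lying among the gears on the mat. Origin: centre of its underside.
- bearing: Not a gear: sealed ball bearing with a smooth outside and a black seal, 72 mm in diameter, 19 mm high, no hub, lying among the gears on the mat. Origin: centre of its underside.

How it is judged (in metres and radians):
At the end, for the whole second after the job is handed in: Each of the four gears lies at rest in the insert cut for its own size: centred within 10 mm, its underside on the recess floor (within 2.5 mm), hub up and level within about 3 degrees. The pulley and the bearing are within 20 mm of where they lay (horizontal distance between gear15 and nest15 below 0.01 m and z of gear15 in the frame of nest15 below 0.0085 m and angle between each of gear15, gear22, gear30, gear38's own z axis and vertical below 0.06 rad and linear speed of each of gear15, gear22, gear30, gear38 below 0.02 m/s and horizontal distance between gear22 and nest22 below 0.01 m and z of gear22 in the frame of nest22 below 0.0085 m and horizontal distance between gear30 and nest30 below 0.01 m and z of gear30 in the frame of nest30 below 0.0085 m and horizontal distance between gear38 and nest38 below 0.01 m and z of gear38 in the frame of nest38 below 0.0085 m and distance of each of pulley, bearing from where it was at the start of the episode below 0.02 m); the robot touches nothing.
It fails at once if a gear is dropped or thrown (faster than 0.8 m/s, out of the fingers) ((linear speed of gear15 above 0.8 m/s and contact force between gear15 and the fingers below 0.01 N) or (linear speed of gear22 above 0.8 m/s and contact force between gear22 and the fingers below 0.01 N) or (linear speed of gear30 above 0.8 m/s and contact force between gear30 and the fingers below 0.01 N) or (linear speed of gear38 above 0.8 m/s and contact force between gear38 and the fingers below 0.01 N)).
It fails at once if the pulley is pushed more than 30 mm or lifted off the mat (distance of pulley from where it was at the start of the episode above 0.03 m).
It fails at once if the bearing is pushed more than 30 mm or lifted off the mat (distance of bearing from where it was at the start of the episode above 0.03 m).
It also fails if it takes over 102 s, if anything falls off the work surface, if the arm or the gripper's body presses on something with over 40 N, if the wrist force passes 120 N, or if a joint passes its speed limit or range.

ROBOT

A 6-joint arm with a two-finger parallel gripper is mounted at the origin on the work surface. World frame = base frame: x ahead of the robot, y to its left, z up, the work surface at z = 0. Lengths are in m, angles in degrees, forces in N, time in s.
With the tool pointing down it reaches from about 0.35 to 0.975 m from the base axis. Payload 4.9 kg.
Tool frame: the origin (TCP) lies midway between the tips of the shut fingers; the grasp point (between the pads) lies 19 mm behind it; z points along the fingers, y is the direction in which the jaws open and shut (so a half turn about z gives the same grasp; the last joint's range is limited). The gripper opens to 85 mm and grips with 20 to 120 N. Pads are 22 mm wide; open, the fingers measure 114 mm over their backs; the gripper's body (76 mm by 85 mm) begins 54 mm behind the grasp point. The pads swing forward as they close: fully open they stand 13 mm farther back than shut.
Start: joints at [-71.104, 3.019, 92.412, -0, 84.569, -6.818], TCP at [0.271, -0.563, 0.231] pointing down, gripper open.
Joint ranges: [-172.51, 172.51], [-57.92, 126.97], [3.15, 148.05], [-58.71, 238.71], [5.1, 150.11], [-179.66, 179.66]. Speed limits (degrees/s): [147.25, 147.25, 180, 180, 180, 180].

INTERFACE

Orientations are given as [roll, pitch, yaw] about the fixed x, y, z axes, in that order (R = Rz(yaw) Ry(pitch) Rx(roll)).
In Python, from workcell import arm gives the robot as it stands.
- The arm moves only by the shell command python3 -m pendant 'ROWS' [FORCE]. ROWS is text: rows parted by semicolons, each of 5 numbers parted by spaces: the gripper's target within -1 to 1 (shut at 1, half-way at 0, fully open at -1), then the shift along the world's x, y, z normalised to -1 to 1, where 1 is 4 cm, then the turn about the world's z normalised to -1 to 1, where 1 is 6 degrees. In form: grip dx dy dz twist; .... A call has 1 to 20 rows; each row shifts and turns the commanded pose from where the row before left it; what a row does not reach is not made up. A row lasts 1/12 s, in which the tool goes at most 41.7 mm and 7.16 degrees, less where a joint would pass 70% of its speed; a pose out of reach is approached as far as the arm can. A call with a number of a shift or a turn outside -1 to 1 is refused whole. A call with a gripper value outside its range is refused whole. The fingers move at their own pace and stop on an object; FORCE is the grip in N (left out, the last holds). Time passes only in rows, so rows that do not move let the fingers close. It gives the time, the measured TCP pose, the force and the opening at its end, in the units of the state.
- arm.get_state(): the state, without advancing time (a new reading comes with each control period).
- arm.camera(name): name is "scene" or "side" or "wrist"; returns the picture (420x560x3 uint8, red, green, blue); there is no depth.
- arm.calibration(name): a dict with "fx", "fy", "cx", "cy" (pixels), "dist" ([k1, k2, p1, p2, k3] as OpenCV has them; the pictures are not rectified), "R" (3x3) and "t" (3): a world point X has camera coordinates R X + t. Camera axes: x right, y down, z forward; pixel columns grow to the right and rows downward; lengths in m; the calibration is good to about 2 mm. A picture is of the moment at which its call begins: read the wrist's pose just before it. calibration takes no time and is no camera call; for the wrist camera it gives the pose at the moment of the call.
- arm.finish_job(): hands the job in, once; it reports no verdict.
The state is a dict: "t": time; "joint_positions": joint angles; "joint_velocities": joint speeds; "joint_torque": joint torques, N m; "ee_pos": TCP position; "tool_rot": TCP orientation; "ft_force": force on the tool from outside, world axes, zero at the start; "torque": the same for the moment, N m; "width": finger opening in m.
Only numpy, scipy, OpenCV 4.12 (cv2) and the standard library are available. Lean on these libraries where they do the work, as an engineer would, in place of code of your own. Each camera call takes 0.05 s, during which the arm holds its last target.

## Working session

There is one attempt and no reset: what is moved stays moved. The work goes in short steps, Python scripts to look and compute and a shell command to move; the robot and the scene stay as the last step left them, time stands still between calls to the robot, and variables do not carry over. Pictures are saved under pics/ and viewed, and the job is handed in when it is done.

```bash
ls; mkdir -p pics; python3 - <<'E'
from workcell import arm
import cv2
print(arm.get_state())
for n in ("scene","side","wrist"):
    im=arm.camera(n); cv2.imwrite(f"pics/{n}0.png",im[:,:,::-1])
    c=arm.calibration(n); print(n,{k:c[k] for k in c})
E
```

```text
pics
{'t': 0.0, 'joint_positions': array([-7.11039331e+01,  3.05650805e+00,  9.24933937e+01, -2.20463463e-03,
        8.45666602e+01, -6.81781267e+00]), 'joint_velocities': array([ 0.00880394,  0.0353932 ,  0.04506744, -0.03868501,  0.06118657,
       -0.00311307]), 'joint_torque': array([ 3.80016199e-04, -3.93680406e+01, -3.70179570e+01, -1.20095483e-04,
        6.93428257e-03,  1.21029203e-05]), 'ee_pos': array([ 0.27096436, -0.56251584,  0.23005756]), 'tool_rot': array([-1.79884002e+02, -1.16585968e-02,  2.57140788e+01]), 'ft_force': array([-0.1998979 ,  0.23506285,  0.4293717 ]), 'torque': array([ 0.01234195,  0.03267659, -0.10945763]), 'width': 0.08533795727897467}
scene {'fx': 535.7317481159781, 'fy': 535.7317481159781, 'cx': 274.7861569267512, 'cy': 209.58763059073146, 'dist': array([-0.19660183,  0.        ,  0.        ,  0.        ,  0.        ]), 'R': array([[-0.52400701,  0.85141281,  0.02264685],
       [ 0.54426109,  0.35518444, -0.76001571],
       [-0.65513092, -0.38592776, -0.64951   ]]), 't': array([ 0.29798401, -0.25555968,  1.62805635])}
side {'fx': 485.24095643294237, 'fy': 485.24095643294237, 'cx': 284.95854610795374, 'cy': 207.35328551727787, 'dist': array([-0.11144548,  0.        ,  0.        ,  0.        ,  0.        ]), 'R': array([[-0.99113415, -0.13278532, -0.00459982],
       [-0.09621497,  0.74118093, -0.66437453],
       [ 0.09162848, -0.65804171, -0.74738566]]), 't': array([0.52189418, 0.07190287, 0.98196987])}
wrist {'fx': 368.7085984373478, 'fy': 368.7085984373478, 'cx': 278.825455500549, 'cy': 210.34630239446528, 'dist': array([0.01425194, 0.        , 0.        , 0.        , 0.        ]), 'R': array([[ 0.43422762, -0.90080196, -0.00148766],
       [-0.86135693, -0.41569554,  0.29199563],
       [-0.26364865, -0.12551117, -0.95641849]]), 't': array([-0.62499744, -0.03827075,  0.37886359])}
```

View pics/scene0.png

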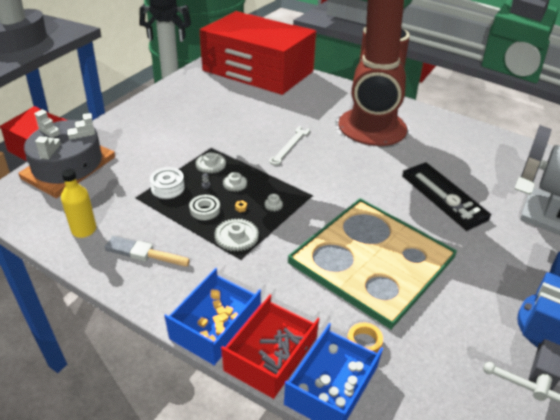

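View pics/side0.png

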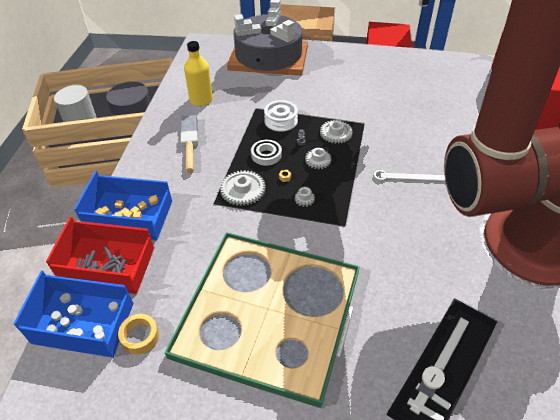

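View pics/wrist0.png

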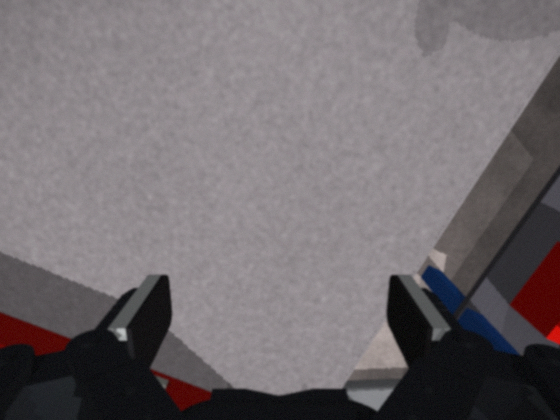

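The side view shows gear38 near (242,187), gear30 near (337,131), gear22 near (318,157) and gear15 near (304,197). The pulley is at (281,115) and the bearing at (265,152). The recesses, largest to smallest, are at (313,290), (246,272), (220,330) and (291,352). Next I'll zoom in and measure.

```bash
cat > h.py <<'E'
import numpy as np, cv2
from workcell import arm
def cal(n):
    c=arm.calibration(n); K=np.array([[c['fx'],0,c['cx']],[0,c['fy'],c['cy']],[0,0,1]]); return K,np.array(c['dist']),np.array(c['R']),np.array(c['t'])
def ray(n,uv,z,c=None):
    K,d,R,t=c or cal(n)
    p=cv2.undistortPoints(np.array(uv,float).reshape(-1,1,2),K,d).reshape(-1,2)
    D=np.c_[p,np.ones(len(p))]@R; C=-R.T@t
    return C+D*((z-C[2])/D[:,2])[:,None]
def proj(n,X,c=None):
    K,d,R,t=c or cal(n)
    return cv2.projectPoints(np.array(X,float).reshape(-1,1,3),cv2.Rodrigues(R)[0],t,K,d)[0].reshape(-1,2)
def rect(n,im,z,x0,x1,y0,y1,s=2000,c=None):
    "top-down view of plane z: rows = x descending, cols = y descending"
    xs=np.arange(x1,x0,-1/s); ys=np.arange(y1,y0,-1/s)
    X,Y=np.meshgrid(xs,ys,indexing='ij'); P=np.stack([X,Y,X*0+z],-1)
    uv=proj(n,P,c).reshape(X.shape+(2,)).astype(np.float32)
    return cv2.remap(im,uv,None,cv2.INTER_CUBIC)
E
python3 - <<'E'
from h import *
for n in("side","scene"):
    im=cv2.imread(f"pics/{n}0.png")
    x0,y0,x1,y1=(205,90,375,235) if n=="side" else (130,140,320,260)
    cv2.imwrite(f"pics/{n}0z.png",cv2.resize(im[y0:y1,x0:x1],None,fx=4,fy=4,interpolation=cv2.INTER_CUBIC))
E
python3 - <<'E'
from h import *
for n,pts in (("side",dict(g38=(242,183),g30=(337,127),g22=(318,153),g15=(305,191),n38=(313,290),n30=(246,272),n22=(220,330),n15=(291,352))),):
    for k,p in pts.items(): print(k, ray(n,[p],0.031 if k[0]=='g' else .008)[0].round(3))
E
```

```text
g38 [ 0.629 -0.059  0.031]
g30 [ 0.435 -0.278  0.031]
g22 [ 0.473 -0.177  0.031]
g15 [ 0.49  -0.053  0.031]
n38 [0.45  0.176 0.008]
n30 [0.581 0.153 0.008]
n22 [0.604 0.28  0.008]
n15 [0.475 0.305 0.008]
```

View pics/side0z.png

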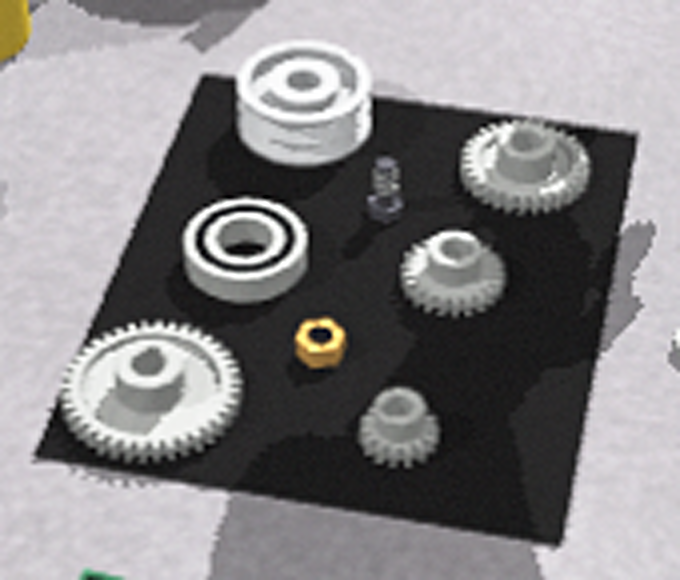

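View pics/scene0z.png

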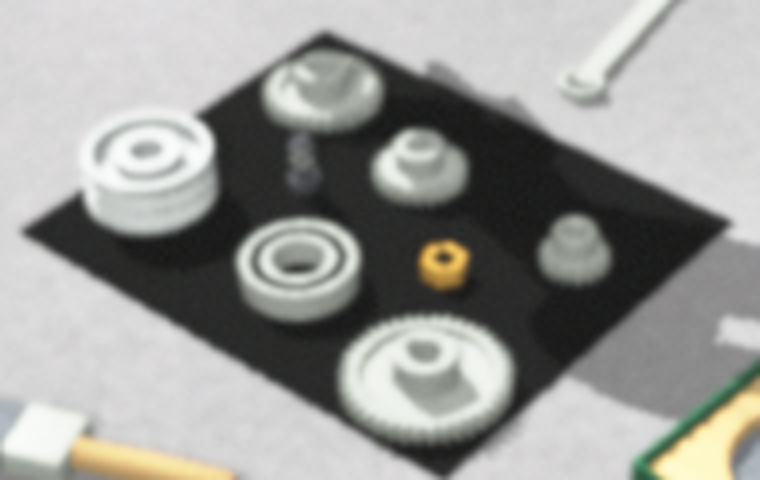

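```bash
python3 - <<'E'
from h import *
out={}
# nests: opening contour (non-wood) on plane z=.018
for n in("side","scene"):
    im=cv2.imread(f"pics/{n}0.png"); c=cal(n)
    r=rect(n,im,.018,.36,.72,.04,.42,2000,c)
    hsv=cv2.cvtColor(r,cv2.COLOR_BGR2HSV)
    m=(hsv[...,1]<75).astype(np.uint8)*255
    cs,_=cv2.findContours(m,cv2.RETR_CCOMP,cv2.CHAIN_APPROX_NONE)
    for q in cs:
        a=cv2.contourArea(q)
        if 5000<a<60000:
            el=cv2.fitEllipse(q); (u,v),(A,B),_=el
            if B/A<1.3: print(n,"nest ctr",round(.72-v/2000,4),round(.42-u/2000,4),"diam",A/2,B/2); cv2.ellipse(r,el,(0,0,255),1)
    cv2.imwrite(f"pics/{n}nest.png",cv2.resize(r,None,fx=.75,fy=.75))
    g=np.hstack([cv2.resize(rect(n,im,.031,x-.055,x+.055,y-.055,y+.055,2000,c),(330,330)) for x,y in((.629,-.059),(.435,-.285))])
    g2=np.hstack([cv2.resize(rect(n,im,.031,x-.055,x+.055,y-.055,y+.055,2000,c),(330,330)) for x,y in((.473,-.177),(.49,-.053))])
    cv2.imwrite(f"pics/{n}g.png",cv2.resize(np.vstack([g,g2]),(600,600)))
E
```

```text
side nest ctr 0.4504 0.1832 diam 107.4599380493164 110.8388671875
scene nest ctr 0.4789 0.3099 diam 45.49102783203125 52.36515808105469
```

View pics/sideg.png

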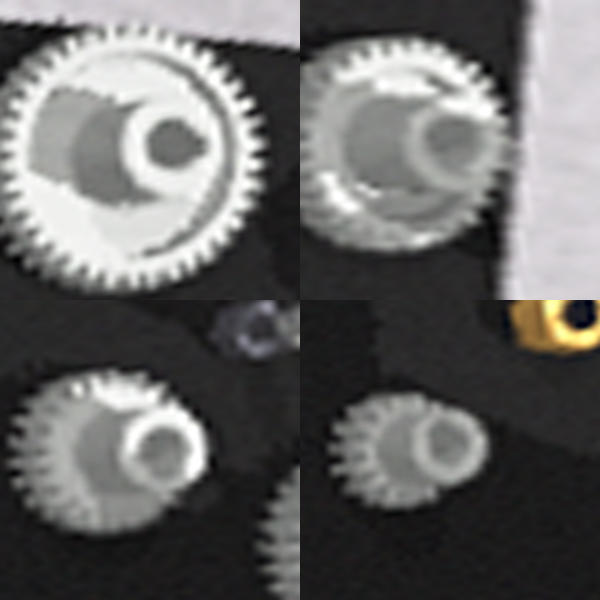

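View pics/sidenest.png

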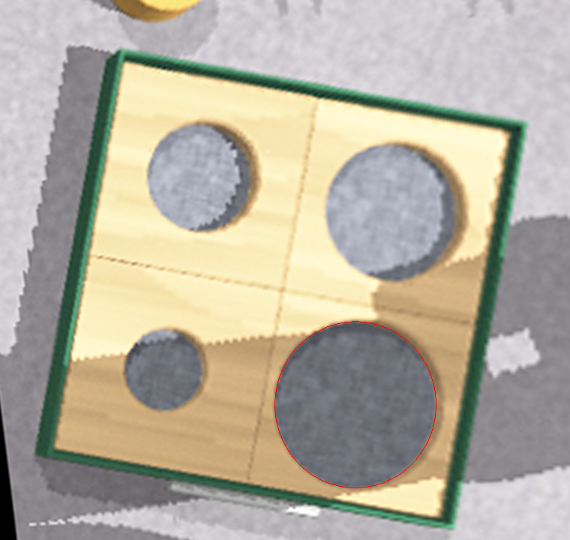

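View pics/sceneg.png

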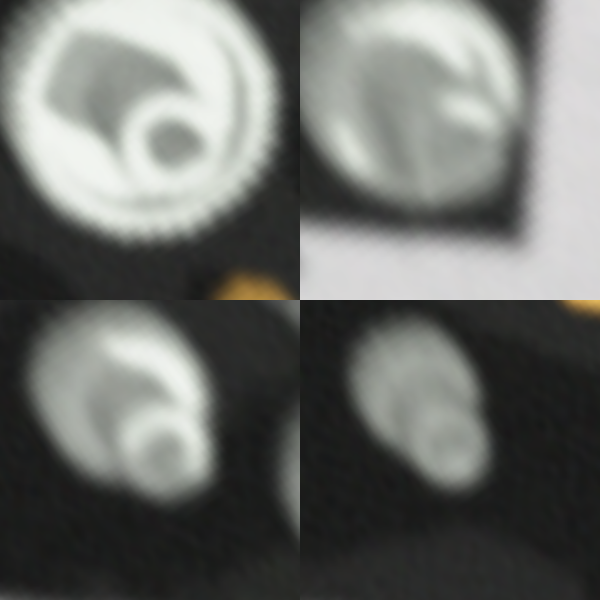

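Both views agree on the hub positions: g38 (.631,-.067), g30 (.438,-.288), g22 (.472,-.1825) and g15 (.4905,-.0535). From the board joint lines, the nest centres are n38 (.451,.1795), n30 (.579,.157), n22 (.602,.285) and n15 (.474,.307). I'll start with gear30.

```bash
python3 -m pendant '-0.4 .42 .69 -.25 0;-0.4 .42 .69 -.25 0;-0.4 .42 .69 -.25 0;-0.4 .42 .69 -.25 0;-0.4 .42 .69 -.25 0;-0.4 .42 .69 -.25 0;-0.4 .42 .69 -.25 0;-0.4 .42 .69 -.25 0;-0.4 .42 .69 -.25 0;-0.4 .40 .65 -.25 0;-0.4 0 0 0 0;-0.4 0 0 0 0' 90
cat >> h.py <<'E'
def wpic(name,marks=()):
    c=cal("wrist"); s=arm.get_state(); im=arm.camera("wrist")[:,:,::-1].copy(); raw=im.copy()
    for X in marks:
        u=proj("wrist",[X],c)[0]; cv2.circle(im,tuple(int(round(v)) for v in u),3,(0,0,255),-1)
    cv2.imwrite(f"pics/{name}.png",im); cv2.imwrite(f"pics/{name}_raw.png",raw)
    print(s['t'],s['ee_pos'].round(4),s['tool_rot'].round(2),round(s['width'],4)); return c,raw
E
python3 -c "
from h import *
wpic('w1',[(.438,-.2876,.031),(.472,-.1825,.031),(.4905,-.0535,.031),(.631,-.067,.031)])"
```

```text
t: 1.15
ee_pos: [0.4383, -0.287, 0.1302]
tool_rot: [-179.9, 0.1, 25.9]
ft_force: [-0.4, -0.6, -1.0]
width: 0.0594
1.15 [ 0.4383 -0.287   0.1302] [-1.7989e+02  6.0000e-02  2.5880e+01] 0.0594
```

View pics/w1.png

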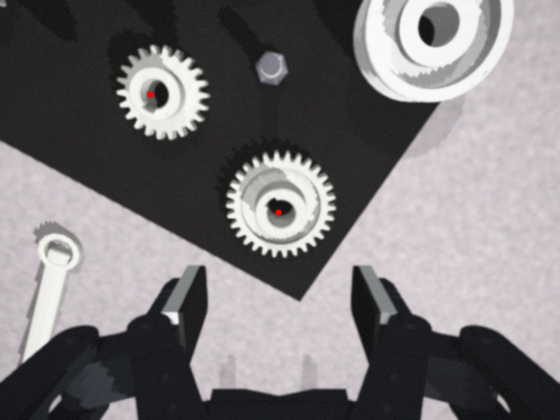

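The wrist view confirms gear30's hub at about (281,211) and gear22's at about (155,95). A bolt stands upright at (272,68), clear of gear30. Both hubs can be refined from this view before I descend.

```bash
python3 -c "
from h import *
print(ray('wrist',[(281,211),(155.5,95)],.031).round(4), ray('wrist',[(272,68)],.02).round(4))
im=cv2.imread('pics/w1_raw.png'); cv2.imwrite('pics/w1z.png',cv2.resize(im[30:270,100:350],None,fx=2.4,fy=2.4,interpolation=cv2.INTER_CUBIC))"

```

```text
[[ 0.439  -0.2905  0.031 ]
 [ 0.4731 -0.1867  0.031 ]] [[ 0.5198 -0.245   0.02  ]]
```

View pics/w1z.png

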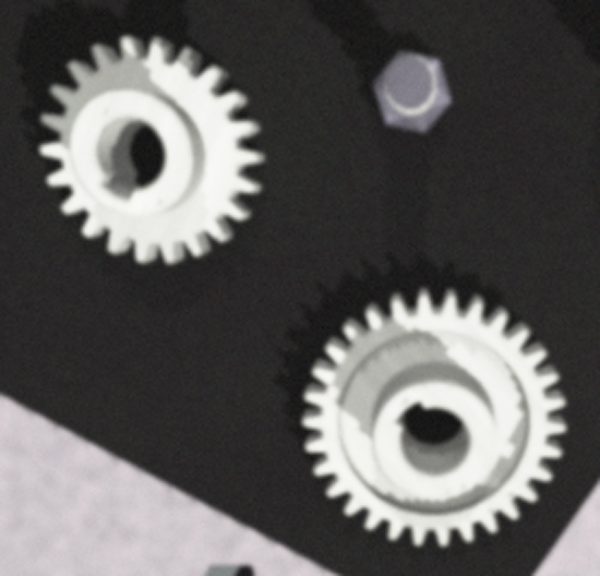

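```bash
python3 -c "
from h import *
print(ray('wrist',[(281,214.6),(154.8,93.5)],.031).round(4), arm.get_state()['ee_pos'])"

```

```text
[[ 0.4367 -0.2917  0.031 ]
 [ 0.4738 -0.186   0.031 ]] [ 0.43831584 -0.2883244   0.13097745]
```

```bash
python3 -m pendant '-0.4 -.01 -.02 -.5 0;-0.4 -.01 -.02 -.5 0;-0.4 0 0 -.5 0;-0.4 0 0 -.5 0;-0.4 0 0 -.45 0;-0.4 0 0 -.2 0;-0.4 0 0 -.1 0;-0.4 0 0 0 0;-0.4 0 0 0 0' 90
python3 -c "
from h import *
wpic('w2',[])"
```

```text
t: 1.95
ee_pos: [0.4381, -0.2913, 0.0224]
tool_rot: [179.9, -0.0, 25.7]
ft_force: [0.6, 0.7, 0.8]
width: 0.0598
1.95 [ 0.4381 -0.2913  0.0224] [ 1.799e+02 -4.000e-02  2.567e+01] 0.0598
```

View pics/w2.png

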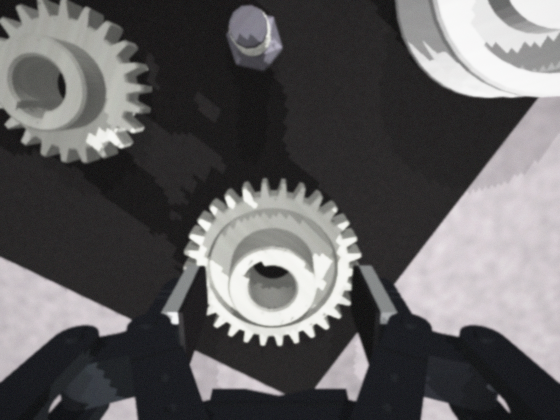

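The hub at (271,286) sits about 4 mm left of mid-jaw (282). I'll nudge over, lower a little, and close.

```bash
python3 -m pendant '-0.4 -.03 .07 -.1 0;-0.4 0 0 0 0;0.3 0 0 0 0;0.3 0 0 0 0;0.5 0 0 0 0;0.5 0 0 0 0;0.5 0 0 0 0;0.5 0 0 0 0;0.5 0 0 0 0;0.5 0 0 0 0' 90
python3 -c "
from h import *
wpic('w3',[])"
```

```text
t: 2.83
ee_pos: [0.4368, -0.2879, 0.0184]
tool_rot: [179.9, -0.0, 25.7]
ft_force: [-2.2, 2.5, 5.1]
width: 0.0322
2.8333 [ 0.4368 -0.2879  0.0184] [ 1.7995e+02 -1.0000e-02  2.5730e+01] 0.0322
```

View pics/w3.png

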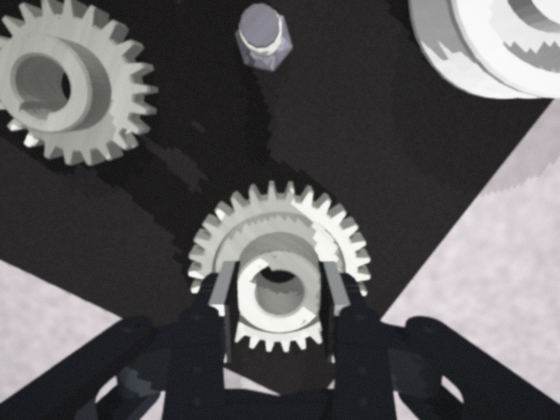

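The width reads 32 mm where the hub is 36 mm, so I'll check hub alignment against the tool axis in this picture.

```bash
python3 -c "
from h import *
s=arm.get_state();print(s['width'],s['ft_force'],s['torque']); p=s['ee_pos'].copy(); p[2]=.031
a=np.radians(s['tool_rot'][2]); xa=np.array([np.cos(a),np.sin(a),0])
for d in (-.018,-.011,0,.011,.018): print(d,proj('wrist',[p+d*xa]))
ya=np.array([np.sin(a),-np.cos(a),0])
for d in (-.018,.018): print('y',d,proj('wrist',[p+d*ya]))
print(ray('wrist',[(279,287)],.031))
im=cv2.imread('pics/w3_raw.png'); cv2.imwrite('pics/w3z.png',cv2.resize(im[170:370,180:380],None,fx=3,fy=3,interpolation=cv2.INTER_CUBIC))"

```

```text
0.0324397946375468 [-2.81511016  1.23178882  5.920202  ] [ 0.10682706  0.21795993 -0.03803409]
-0.018 [[276.8328586 333.4946586]]
-0.011 [[276.81203726 318.53881009]]
0 [[276.77796692 294.21997525]]
0.011 [[276.74212212 268.83732747]]
0.018 [[276.71831753 252.09359586]]
y -0.018 [[231.16211395 294.25075735]]
y 0.018 [[322.37866873 294.2256809 ]]
[[ 0.44006779 -0.28728105  0.031     ]]
```

View pics/w3z.png

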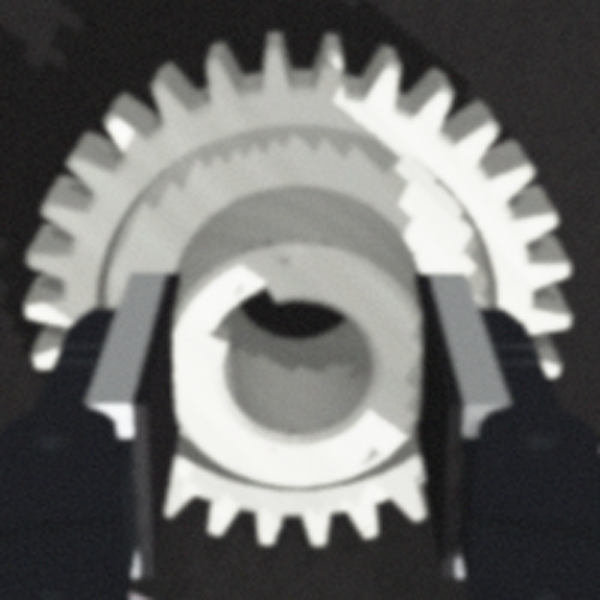

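The hub is centred on the tool axis (279,292), so the low reading must come from the pads giving. Lift and check.

```bash
python3 -m pendant '0.5 0 0 .2 0;0.5 0 0 .4 0;0.5 0 0 .5 0;0.5 0 0 .5 0;0.5 0 0 .4 0;0.5 0 0 0 0' 90
python3 -c "
from h import *
wpic('w4',[])"
```

```text
t: 3.38
ee_pos: [0.4381, -0.2889, 0.1009]
tool_rot: [179.7, -0.1, 25.7]
ft_force: [0.6, -0.8, -2.2]
width: 0.0322
3.3833 [ 0.4381 -0.2889  0.1009] [ 1.7967e+02 -1.5000e-01  2.5720e+01] 0.0322
```

View pics/w4.png

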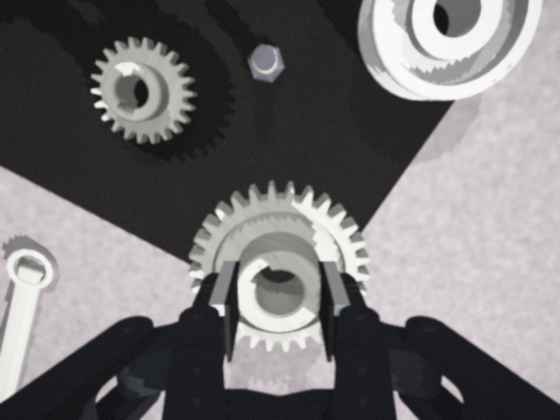

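```bash
python3 -m pendant '0.5 .1 .35 0 0;0.5 .22 .7 0 0;0.5 .22 .7 0 0;0.5 .22 .7 0 0;0.5 .22 .7 0 0;0.5 .22 .7 0 0;0.5 .22 .7 0 0;0.5 .22 .7 0 0;0.5 .22 .7 0 0;0.5 .22 .7 0 0;0.5 .22 .7 0 0;0.5 .22 .7 0 0;0.5 .22 .7 0 0;0.5 .22 .7 0 0;0.5 .22 .7 0 0;0.5 .22 .7 0 0;0.5 .12 .3 0 0;0.5 0 0 0 0;0.5 0 0 0 0' 90
python3 -c "
from h import *
wpic('w5',[(.579,.157,.018),(.451,.1795,.018),(.602,.285,.018),(.474,.307,.018)])
cv2.imwrite('pics/s5.png',arm.camera('side')[:,:,::-1])"
```

```text
t: 5.02
ee_pos: [0.576, 0.1585, 0.0953]
tool_rot: [-180.0, 0.2, 25.8]
ft_force: [-0.6, -1.0, -4.0]
width: 0.0326
5.0167 [0.576  0.1585 0.0953] [-179.97    0.2    25.79] 0.0326
```

View pics/w5.png

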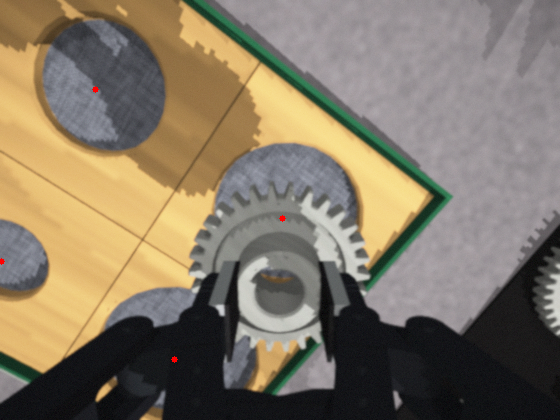

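View pics/s5.png

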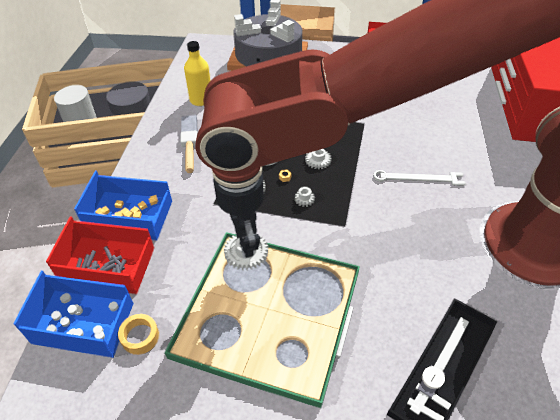

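```bash
python3 -c "
from h import *
print(ray('wrist',[(142,240),(101.5,85.5)],.018).round(4))
c=(282.0,290.0); print('side cross',.72-290/1500,.42-282/1500)
im=cv2.imread('pics/w5_raw.png'); c=cal('wrist')
r=rect('wrist',im,.018,.5,.7,.08,.36,2500,c); cv2.imwrite('pics/w5r.png',r)
im=cv2.imread('pics/side0.png')
r=rect('side',im,.018,.5,.7,.08,.36,2500,cal('side')); cv2.imwrite('pics/s5r.png',r)
"

```

```text
[[0.5268 0.2299 0.018 ]
 [0.6056 0.2815 0.018 ]]
side cross 0.5266666666666666 0.23199999999999998
```

View pics/w5r.png

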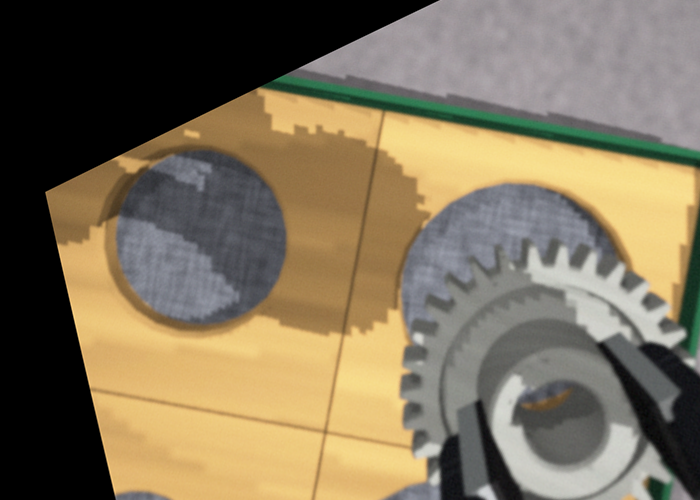

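View pics/s5r.png

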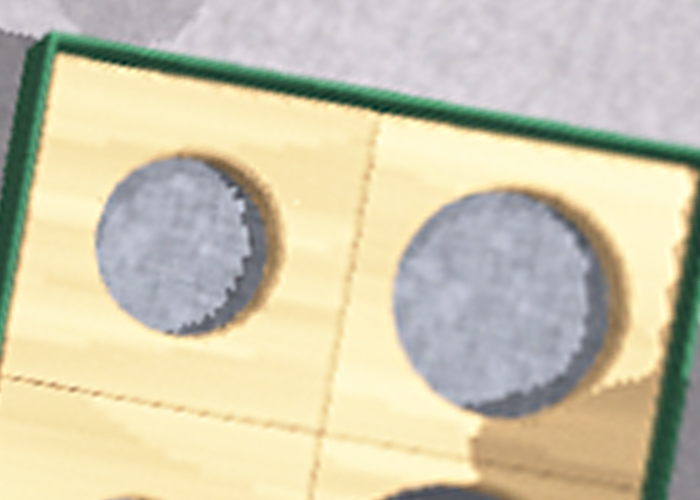

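```bash
python3 -m pendant '0.5 0 0 0 0;0.5 0 0 0 0' 90; python3 -m pendant '0.5 0 0 0 0' 90
```

```text
t: 5.28
ee_pos: [0.5769, 0.1574, 0.097]
tool_rot: [-180.0, 0.0, 25.6]
ft_force: [0.6, 0.2, -3.8]
width: 0.0326
t: 5.37
ee_pos: [0.5771, 0.1577, 0.0973]
tool_rot: [180.0, 0.0, 25.6]
ft_force: [-0.5, 1.1, -3.5]
width: 0.0324
```

```bash
python3 -m pendant '0.5 .075 -.075 -.3 0;0.5 0 0 -.4 0;0.5 0 0 -.4 0;0.5 0 0 -.35 0;0.5 0 0 -.15 0;0.5 0 0 -.1 0;0.5 0 0 -.07 0;0.5 0 0 0 0;0.5 0 0 0 0' 90
python3 -c "
from h import *
wpic('w6',[(.58,.1545,.018)])
cv2.imwrite('pics/s6.png',arm.camera('side')[200:400,150:370,::-1])"
```

```text
t: 6.12
ee_pos: [0.5808, 0.1556, 0.0272]
tool_rot: [180.0, -0.1, 25.7]
ft_force: [-0.6, -0.6, -2.3]
width: 0.0322
6.1167 [0.5808 0.1556 0.0272] [ 1.7998e+02 -7.0000e-02  2.5720e+01] 0.0322
```

View pics/w6.png

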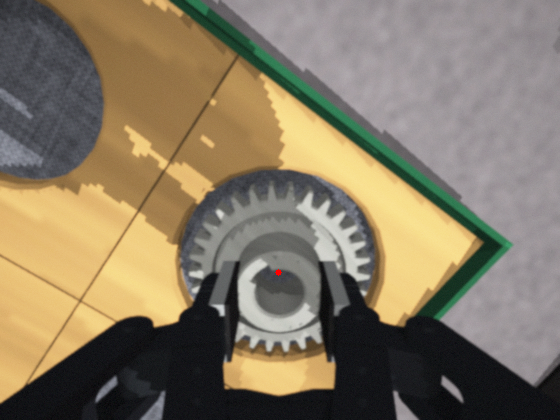

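Gear30 (columns 189–371) sits centred inside the recess opening (179–382). I'll lower the last few millimetres while watching force.

```bash
python3 -m pendant '0.5 0 0 -.05 0;0.5 0 0 -.03 0;0.5 0 0 0 0;0.5 0 0 0 0' 90;  python3 -m pendant '0.5 0 0 -.03 0;0.5 0 0 0 0;0.5 0 0 0 0' 90
```

```text
t: 6.55
ee_pos: [0.5804, 0.1556, 0.0235]
tool_rot: [180.0, -0.0, 25.7]
ft_force: [0.5, -0.2, -2.0]
width: 0.0322
t: 6.8
ee_pos: [0.5804, 0.1556, 0.0234]
tool_rot: [180.0, -0.0, 25.7]
ft_force: [-4.4, -0.7, 5.0]
width: 0.0323
```

Contact: the force went from -2 to +5 N. Release and retreat.

```bash
python3 -m pendant '0 0 0 0 0;0 0 0 0 0;-.4 0 0 0 0;-.4 0 0 0 0;-.4 0 0 0 0;-.4 0 0 .2 0;-.4 0 0 .4 0;-.4 0 0 .5 0;-.4 0 0 .5 0;-.4 0 0 .5 0;-.4 0 0 0 0' 90
python3 -c "
from h import *
wpic('w7',[(.58,.1545,.036)])"
```

```text
t: 7.72
ee_pos: [0.5835, 0.156, 0.112]
tool_rot: [179.8, -0.5, 25.7]
ft_force: [1.0, -0.5, 0.0]
width: 0.0602
7.7167 [0.5835 0.156  0.112 ] [179.84  -0.51  25.72] 0.0602
```

View pics/w7.png

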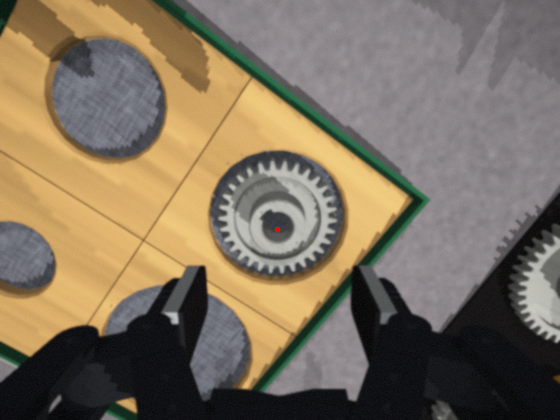

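Gear30 is seated flat and centred in its recess. Gear38 is next.

```bash
python3 -m pendant '-.45 .07 -.3 0 0;-.45 .14 -.7 0 0;-.45 .14 -.7 0 0;-.45 .14 -.7 0 0;-.45 .14 -.7 0 0;-.45 .14 -.7 0 0;-.45 .14 -.7 0 0;-.45 .14 -.7 0 0;-.45 .12 -.37 0 0;-.45 0 0 0 0;-.45 0 0 0 0;-.45 0 0 0 0' 100
python3 -c "
from h import *
wpic('w8',[(.631,-.067,.031),(.4905,-.0535,.031)])"
```

```text
t: 8.77
ee_pos: [0.6263, -0.0665, 0.1051]
tool_rot: [-179.9, 0.1, 25.7]
ft_force: [-0.7, -0.3, -0.4]
width: 0.0618
8.7667 [ 0.6263 -0.0665  0.1051] [-1.7991e+02  7.0000e-02  2.5740e+01] 0.0618
```

View pics/w8.png

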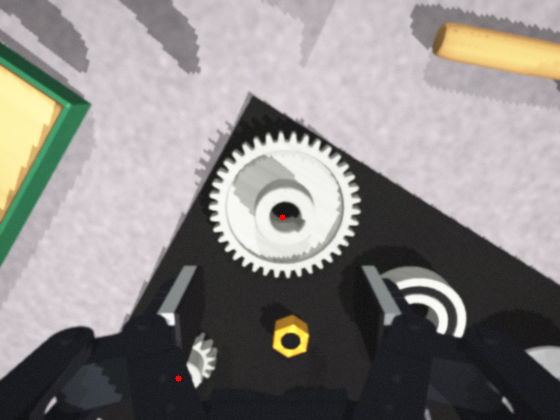

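```bash
python3 -c "
from h import *
print(ray('wrist',[(286,218)],.031).round(4)); print('bearing',ray('side',[(265.5,150)],.022).round(4),'pulley',ray('side',[(281,110)],.039).round(4),'nut',ray('side',[(285,173.5)],.015).round(4))
s=arm.get_state(); print(s['ee_pos'])
im=cv2.imread('pics/w8_raw.png'); cv2.imwrite('pics/w8z.png',cv2.resize(im[120:290,200:370],None,fx=3,fy=3,interpolation=cv2.INTER_CUBIC))
"
```

```text
[[ 0.6314 -0.0695  0.031 ]]
bearing [[ 0.597  -0.1819  0.022 ]] pulley [[ 0.5789 -0.3172  0.039 ]] nut [[ 0.542  -0.1165  0.015 ]]
[ 0.62639865 -0.0660954   0.10538541]
```

View pics/w8z.png

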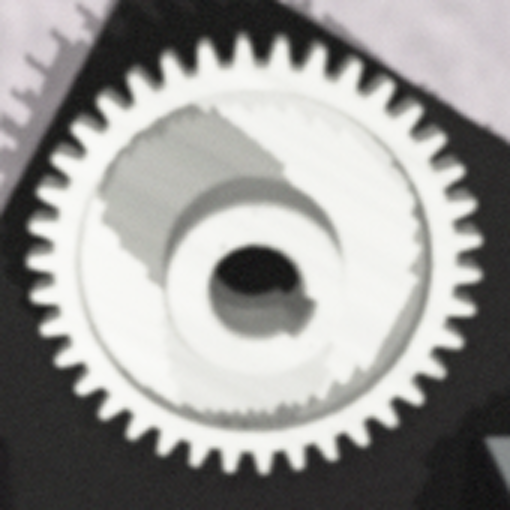

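```bash
python3 -m pendant '-.45 .125 -.05 -.3 0;-.45 0 0 -.4 0;-.45 0 0 -.4 0;-.45 0 0 -.4 0;-.45 0 0 -.35 0;-.45 0 0 -.15 0;-.45 0 0 -.1 0;-.45 0 0 0 0;-.45 0 0 0 0' 100
python3 -c "
from h import *
wpic('w9',[])
s=arm.get_state(); p=s['ee_pos'].copy(); p[2]=.031; print(proj('wrist',[p]))"
```

```text
t: 9.57
ee_pos: [0.6325, -0.0692, 0.0226]
tool_rot: [180.0, -0.0, 25.7]
ft_force: [0.9, 0.2, -0.1]
width: 0.0618
9.5667 [ 0.6325 -0.0692  0.0226] [ 1.7997e+02 -4.0000e-02  2.5730e+01] 0.0618
[[276.82579945 288.22952481]]
```

View pics/w9.png

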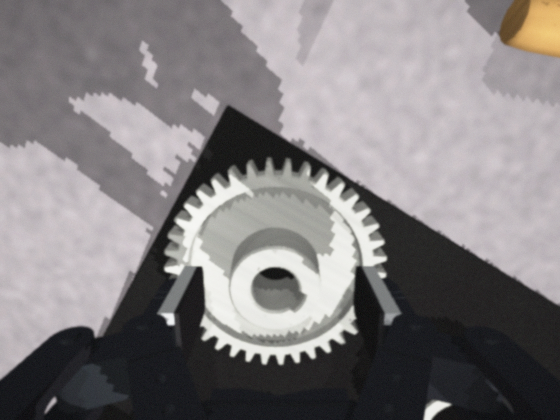

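The hub at (276,292) matches the tool axis at (277,288). Lower and close.

```bash
python3 -m pendant '-0.45 0 0 -.1 0;-0.45 0 0 0 0;0.3 0 0 0 0;0.3 0 0 0 0;0.5 0 0 0 0;0.5 0 0 0 0;0.5 0 0 0 0;0.5 0 0 0 0;0.5 0 0 0 0' 110
python3 -m pendant '0.5 0 0 .15 0;0.5 0 0 .3 0;0.5 0 0 .4 0;0.5 0 0 .5 0;0.5 0 0 .5 0;0.5 0 0 .3 0;0.5 0 0 0 0' 110
python3 -c "
from h import *
wpic('w10',[])"
```

```text
t: 10.37
ee_pos: [0.6322, -0.0691, 0.0192]
tool_rot: [-180.0, -0.0, 25.7]
ft_force: [-1.9, 1.3, 6.7]
width: 0.0337
t: 10.95
ee_pos: [0.6342, -0.0698, 0.1082]
tool_rot: [179.8, -0.3, 25.7]
ft_force: [2.2, 0.3, -3.2]
width: 0.0333
10.95 [ 0.6342 -0.0698  0.1082] [179.75  -0.3   25.72] 0.0333
```

View pics/w10.png

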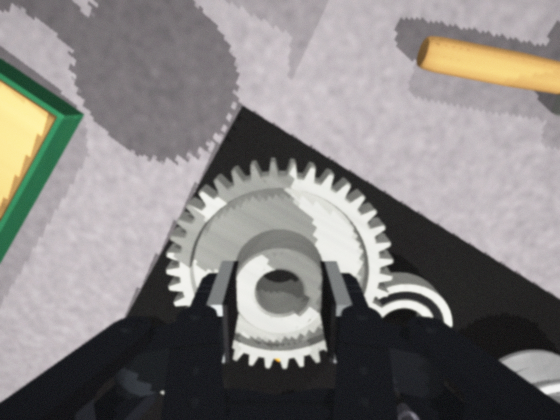

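```bash
python3 -m pendant '0.5 -.2 .27 0 0;0.5 -.42 .57 0 0;0.5 -.42 .57 0 0;0.5 -.42 .57 0 0;0.5 -.42 .57 0 0;0.5 -.42 .57 0 0;0.5 -.42 .57 0 0;0.5 -.42 .57 0 0;0.5 -.42 .57 0 0;0.5 -.42 .57 0 0;0.5 -.42 .57 0 0;0.5 -.15 .22 0 0;0.5 0 0 0 0;0.5 0 0 0 0;0.5 0 0 0 0' 110
python3 -c "
from h import *
wpic('w11',[(.451,.1785,.018),(.474,.3065,.018),(.603,.283,.018)])"
```

```text
t: 12.25
ee_pos: [0.4499, 0.1778, 0.1034]
tool_rot: [180.0, 0.1, 25.7]
ft_force: [0.7, 0.4, -4.9]
width: 0.0334
12.25 [0.4499 0.1778 0.1034] [1.7998e+02 6.0000e-02 2.5700e+01] 0.0334
```

View pics/w11.png

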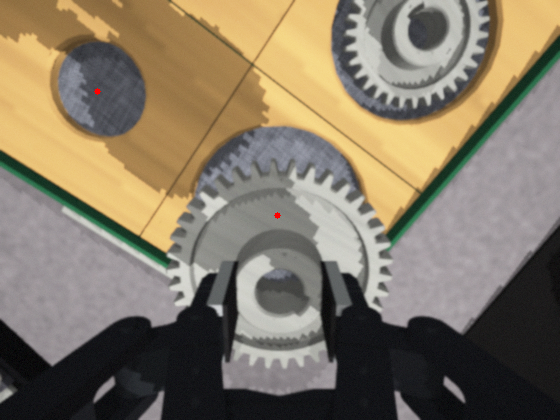

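```bash
python3 -m pendant '0.5 .03 .02 -.3 0;0.5 0 0 -.4 0;0.5 0 0 -.4 0;0.5 0 0 -.35 0;0.5 0 0 -.2 0;0.5 0 0 -.15 0;0.5 0 0 -.06 0;0.5 0 0 0 0;0.5 0 0 0 0' 110
python3 -c "
from h import *
wpic('w12',[(.451,.1785,.018)])"
```

```text
t: 13.05
ee_pos: [0.4518, 0.1791, 0.0303]
tool_rot: [180.0, -0.1, 25.7]
ft_force: [0.7, 0.6, -4.2]
width: 0.0335
13.05 [0.4518 0.1791 0.0303] [ 1.7999e+02 -6.0000e-02  2.5700e+01] 0.0335
```

View pics/w12.png

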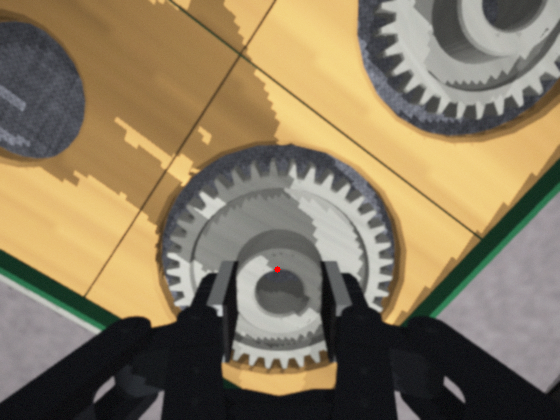

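Gear38 (168–393) lies inside the opening (157–400). Lowering to contact.

```bash
python3 -m pendant '0.5 0 0 -.07 0;0.5 0 0 -.04 0;0.5 0 0 0 0;0.5 0 0 0 0' 110;  python3 -m pendant '0.5 0 0 -.03 0;0.5 0 0 0 0;0.5 0 0 0 0' 110; python3 -m pendant '0.5 0 0 -.03 0;0.5 0 0 0 0;0.5 0 0 0 0' 110
```

```text
t: 13.43
ee_pos: [0.4511, 0.1791, 0.0253]
tool_rot: [-180.0, 0.0, 25.7]
ft_force: [-0.1, -0.0, -4.9]
width: 0.0336
t: 13.68
ee_pos: [0.4514, 0.1792, 0.0243]
tool_rot: [180.0, -0.0, 25.7]
ft_force: [0.1, 0.0, -3.6]
width: 0.0337
t: 13.93
ee_pos: [0.4515, 0.1792, 0.0242]
tool_rot: [-180.0, 0.0, 25.7]
ft_force: [-4.6, -1.5, 5.6]
width: 0.0336
```

```bash
python3 -m pendant '0 0 0 0 0;0 0 0 0 0;-.4 0 0 0 0;-.4 0 0 0 0;-.4 0 0 0 0;-.4 0 0 .2 0;-.4 0 0 .4 0;-.4 0 0 .5 0;-.4 0 0 .5 0;-.4 0 0 .4 0;-.4 0 0 0 0' 90
python3 -c "
from h import *
wpic('w13',[(.451,.1785,.036)])"
```

```text
t: 14.85
ee_pos: [0.4541, 0.1798, 0.1076]
tool_rot: [179.9, -0.5, 25.7]
ft_force: [0.5, 0.5, 0.6]
width: 0.0599
14.85 [0.4541 0.1798 0.1076] [179.9   -0.45  25.72] 0.0599
```

View pics/w13.png

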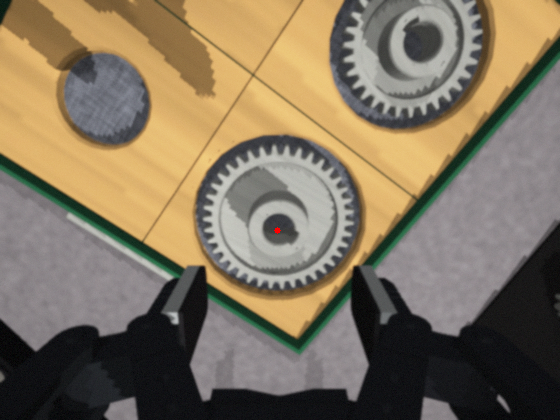

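Gear38 is seated. Gear22 is next.

```bash
python3 -m pendant '-.25 .03 -.3 0 0;-.25 .035 -.65 0 0;-.25 .035 -.65 0 0;-.25 .035 -.65 0 0;-.25 .035 -.65 0 0;-.25 .035 -.65 0 0;-.25 .035 -.65 0 0;-.25 .035 -.65 0 0;-.25 .035 -.65 0 0;-.25 .035 -.65 0 0;-.25 .035 -.65 0 0;-.25 .035 -.65 0 0;-.25 .035 -.65 0 0;-.25 .035 -.65 0 0;-.25 .03 -.35 0 0;-.25 0 0 0 0;-.25 0 0 0 0;-.25 0 0 0 0' 90
python3 -c "
from h import *
wpic('w14',[(.473,-.1845,.031)])"
```

```text
t: 16.4
ee_pos: [0.4713, -0.1838, 0.1021]
tool_rot: [-179.9, 0.0, 25.7]
ft_force: [0.1, 0.6, 0.4]
width: 0.0537
16.4 [ 0.4713 -0.1838  0.1021] [-1.799e+02  4.000e-02  2.574e+01] 0.0537
```

View pics/w14.png

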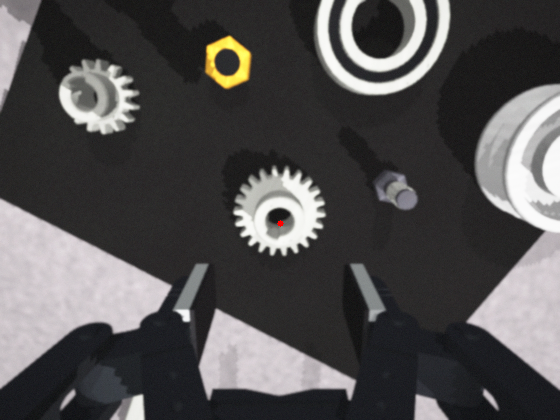

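```bash
python3 -m pendant '-.25 .04 -.02 -.3 0;-.25 0 0 -.4 0;-.25 0 0 -.4 0;-.25 0 0 -.4 0;-.25 0 0 -.3 0;-.25 0 0 -.1 0;-.25 0 0 -.08 0;-.25 0 0 0 0;-.25 0 0 0 0' 90
python3 -c "
from h import *
wpic('w15',[])
s=arm.get_state(); p=s['ee_pos'].copy(); p[2]=.031; print(proj('wrist',[p]))"
```

```text
t: 17.2
ee_pos: [0.4739, -0.1859, 0.0243]
tool_rot: [179.9, -0.0, 25.7]
ft_force: [-0.9, 0.1, 0.0]
width: 0.0534
17.2 [ 0.4739 -0.1859  0.0243] [ 1.7995e+02 -4.0000e-02  2.5720e+01] 0.0534
[[276.86118427 286.44977137]]
```

View pics/w15.png

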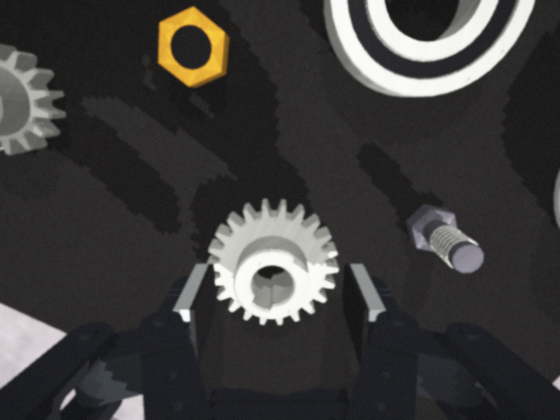

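The hub at (272,287) is about 2 mm left of the axis, and the bolt at (460,255) clears the right finger. Lower, close and lift.

```bash
python3 -m pendant '-0.25 -.015 .03 -.14 0;-0.25 0 0 0 0;0.3 0 0 0 0;0.3 0 0 0 0;0.6 0 0 0 0;0.6 0 0 0 0;0.6 0 0 0 0;0.6 0 0 0 0;0.6 0 0 0 0' 90
python3 -m pendant '0.6 0 0 .15 0;0.6 0 0 .3 0;0.6 0 0 .4 0;0.6 0 0 .5 0;0.6 0 0 .5 0;0.6 0 0 .3 0;0.6 0 0 0 0' 90
python3 -c "
from h import *
wpic('w16',[])"
```

```text
t: 18.0
ee_pos: [0.4729, -0.1845, 0.0187]
tool_rot: [-180.0, 0.0, 25.7]
ft_force: [-3.5, 1.1, 6.0]
width: 0.0281
t: 18.58
ee_pos: [0.4749, -0.1857, 0.108]
tool_rot: [179.7, -0.2, 25.7]
ft_force: [0.8, 0.2, -2.4]
width: 0.0286
18.5833 [ 0.4749 -0.1857  0.108 ] [179.66  -0.23  25.72] 0.0286
```

View pics/w16.png

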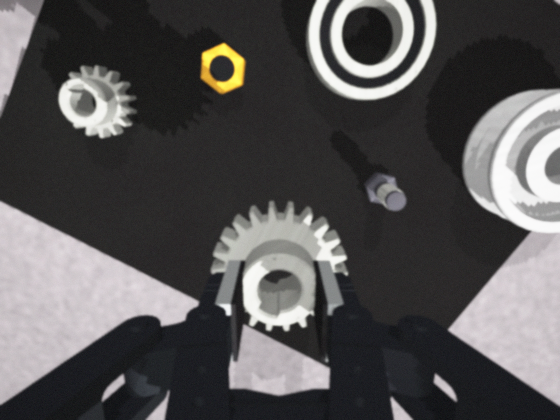

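```bash
python3 -m pendant '0.6 .09 .25 0 0;0.6 .19 .7 0 0;0.6 .19 .7 0 0;0.6 .19 .7 0 0;0.6 .19 .7 0 0;0.6 .19 .7 0 0;0.6 .19 .7 0 0;0.6 .19 .7 0 0;0.6 .19 .7 0 0;0.6 .19 .7 0 0;0.6 .19 .7 0 0;0.6 .19 .7 0 0;0.6 .19 .7 0 0;0.6 .19 .7 0 0;0.6 .19 .7 0 0;0.6 .19 .7 0 0;0.6 .19 .7 0 0;0.6 .09 .25 0 0;0.6 0 0 0 0;0.6 0 0 0 0' 90
python3 -m pendant '0.6 0 0 0 0;0.6 0 0 0 0' 90
python3 -c "
from h import *
wpic('w17',[(.603,.283,.018)])"
```

```text
t: 20.3
ee_pos: [0.6003, 0.2836, 0.1021]
tool_rot: [180.0, 0.2, 25.8]
ft_force: [-0.3, 0.1, -3.2]
width: 0.0284
t: 20.47
ee_pos: [0.6009, 0.2822, 0.1033]
tool_rot: [180.0, 0.1, 25.6]
ft_force: [-0.2, -1.2, -3.0]
width: 0.0281
20.4667 [0.6009 0.2822 0.1033] [1.800e+02 1.000e-01 2.564e+01] 0.0281
```

View pics/w17.png

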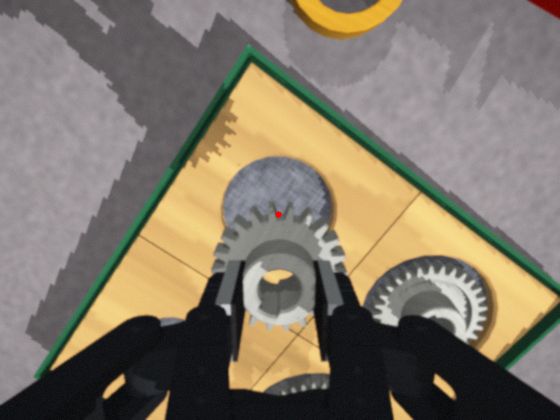

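Good. Now dx +2 mm, then down to just above the floor.

```bash
python3 -m pendant '0.6 .05 .02 -.3 0;0.6 0 0 -.4 0;0.6 0 0 -.4 0;0.6 0 0 -.35 0;0.6 0 0 -.2 0;0.6 0 0 -.12 0;0.6 0 0 -.08 0;0.6 0 0 0 0;0.6 0 0 0 0' 90
python3 -c "
from h import *
wpic('w18',[(.603,.283,.018)])"
```

```text
t: 21.27
ee_pos: [0.6041, 0.2845, 0.0308]
tool_rot: [180.0, -0.1, 25.7]
ft_force: [0.4, 1.0, -2.9]
width: 0.0281
21.2667 [0.6041 0.2845 0.0308] [ 1.7999e+02 -7.0000e-02  2.5710e+01] 0.0281
```

View pics/w18.png

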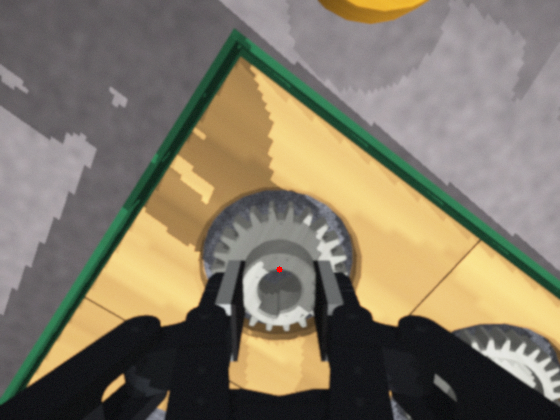

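```bash
python3 -m pendant '0.6 .03 .015 -.07 0;0.6 0 0 -.06 0;0.6 0 0 0 0;0.6 0 0 0 0' 90;  python3 -m pendant '0.6 0 0 -.03 0;0.6 0 0 0 0;0.6 0 0 0 0' 90; python3 -m pendant '0.6 0 0 -.03 0;0.6 0 0 0 0;0.6 0 0 0 0' 90
```

```text
t: 21.65
ee_pos: [0.6046, 0.2849, 0.0247]
tool_rot: [-180.0, 0.0, 25.7]
ft_force: [0.8, 0.5, -1.8]
width: 0.028
t: 21.9
ee_pos: [0.6049, 0.285, 0.0239]
tool_rot: [180.0, -0.0, 25.7]
ft_force: [-0.0, -0.2, -2.4]
width: 0.0281
t: 22.15
ee_pos: [0.6049, 0.285, 0.0238]
tool_rot: [180.0, 0.0, 25.7]
ft_force: [-3.6, -2.6, 5.2]
width: 0.0281
```

```bash
python3 -m pendant '0.2 0 0 0 0;0 0 0 0 0;-.2 0 0 0 0;-.2 0 0 0 0;-.2 0 0 0 0;-.2 0 0 .2 0;-.2 0 0 .4 0;-.2 0 0 .5 0;-.2 0 0 .5 0;-.2 0 0 .4 0;-.2 0 0 0 0' 90
python3 -c "
from h import *
wpic('w19',[(.603,.283,.036)])"
```

```text
t: 23.07
ee_pos: [0.6076, 0.286, 0.1081]
tool_rot: [179.9, -0.5, 25.7]
ft_force: [1.3, 0.1, 1.1]
width: 0.0515
23.0667 [0.6076 0.286  0.1081] [179.94  -0.49  25.72] 0.0515
```

View pics/w19.png

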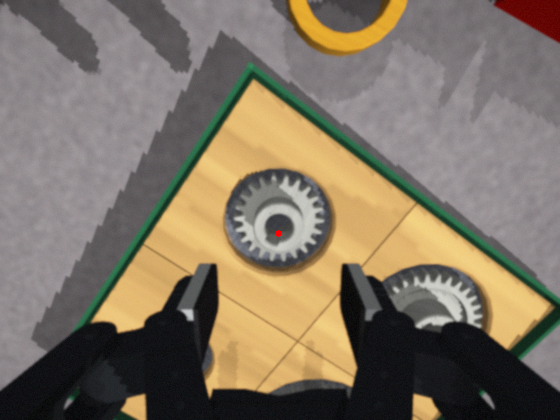

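Gear22 is seated. The last one is gear15.

```bash
python3 -m pendant '-.1 -.12 -.28 0 0;-.1 -.22 -.66 0 0;-.1 -.22 -.66 0 0;-.1 -.22 -.66 0 0;-.1 -.22 -.66 0 0;-.1 -.22 -.66 0 0;-.1 -.22 -.66 0 0;-.1 -.22 -.66 0 0;-.1 -.22 -.66 0 0;-.1 -.22 -.66 0 0;-.1 -.22 -.66 0 0;-.1 -.22 -.66 0 0;-.1 -.22 -.66 0 0;-.1 -.12 -.28 0 0;-.1 0 0 0 0;-.1 0 0 0 0;-.1 0 0 0 0' 80
python3 -c "
from h import *
wpic('w20',[(.4905,-.0535,.031)])"
```

```text
t: 24.53
ee_pos: [0.4892, -0.0535, 0.1018]
tool_rot: [-179.9, 0.0, 25.7]
ft_force: [0.1, 0.3, -0.6]
width: 0.0471
24.5333 [ 0.4892 -0.0535  0.1018] [-1.7993e+02  3.0000e-02  2.5740e+01] 0.0471
```

View pics/w20.png

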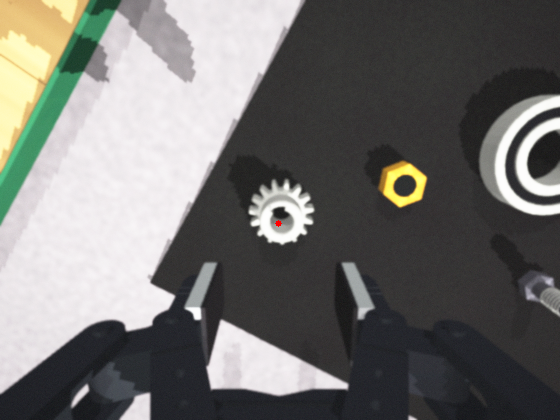

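```bash
python3 -m pendant '-.1 .03 -.03 -.3 0;-.1 0 0 -.4 0;-.1 0 0 -.4 0;-.1 0 0 -.4 0;-.1 0 0 -.3 0;-.1 0 0 -.1 0;-.1 0 0 -.08 0;-.1 0 0 0 0;-.1 0 0 0 0' 80
python3 -c "
from h import *
wpic('w21',[])
s=arm.get_state(); p=s['ee_pos'].copy(); p[2]=.031; print(proj('wrist',[p]))"
```

```text
t: 25.33
ee_pos: [0.4914, -0.0555, 0.0239]
tool_rot: [180.0, -0.0, 25.7]
ft_force: [0.5, -0.1, -0.1]
width: 0.0467
25.3333 [ 0.4914 -0.0555  0.0239] [ 1.7996e+02 -5.0000e-02  2.5730e+01] 0.0467
[[276.7685893  287.02206851]]
```

View pics/w21.png

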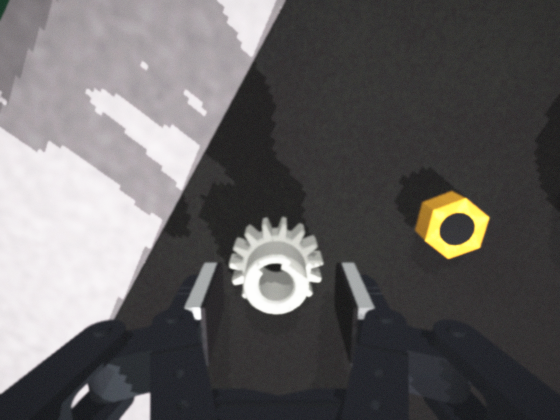

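Aligned: the hub is at (277,284). Lower, grip and lift.

```bash
python3 -m pendant '-0.1 0 0 -.14 0;-0.1 0 0 0 0;0.4 0 0 0 0;0.4 0 0 0 0;0.7 0 0 0 0;0.7 0 0 0 0;0.7 0 0 0 0;0.7 0 0 0 0;0.7 0 0 0 0' 80
python3 -m pendant '0.7 0 0 .15 0;0.7 0 0 .3 0;0.7 0 0 .4 0;0.7 0 0 .5 0;0.7 0 0 .5 0;0.7 0 0 .3 0;0.7 0 0 0 0' 80
python3 -c "
from h import *
wpic('w22',[])"
```

```text
t: 26.13
ee_pos: [0.4911, -0.0556, 0.0183]
tool_rot: [180.0, -0.0, 25.7]
ft_force: [-2.0, 0.5, 5.0]
width: 0.0237
t: 26.72
ee_pos: [0.4931, -0.0561, 0.1075]
tool_rot: [179.7, -0.3, 25.7]
ft_force: [0.6, -0.1, -0.8]
width: 0.0237
26.7167 [ 0.4931 -0.0561  0.1075] [179.74  -0.3   25.72] 0.0237
```

View pics/w22.png

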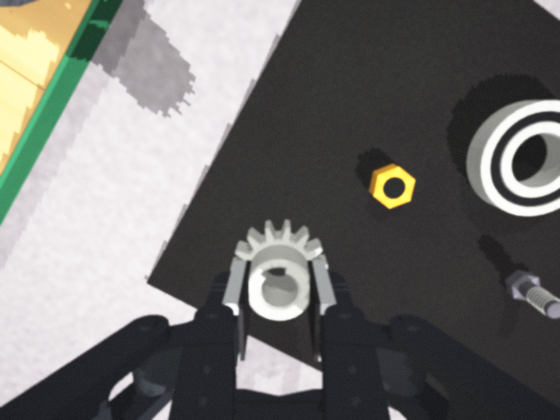

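```bash
python3 -m pendant '0.7 -.03 .3 0 0;0.7 -.03 .65 0 0;0.7 -.03 .65 0 0;0.7 -.03 .65 0 0;0.7 -.03 .65 0 0;0.7 -.03 .65 0 0;0.7 -.03 .65 0 0;0.7 -.03 .65 0 0;0.7 -.03 .65 0 0;0.7 -.03 .65 0 0;0.7 -.03 .65 0 0;0.7 -.03 .65 0 0;0.7 -.03 .65 0 0;0.7 -.03 .65 0 0;0.7 -.03 .3 0 0;0.7 0 0 0 0;0.7 0 0 0 0;0.7 0 0 0 0' 80
python3 -c "
from h import *
wpic('w23',[(.474,.3065,.018)])"
```

```text
t: 28.27
ee_pos: [0.4721, 0.3056, 0.1027]
tool_rot: [180.0, 0.1, 25.7]
ft_force: [0.4, 0.3, -1.4]
width: 0.024
28.2667 [0.4721 0.3056 0.1027] [1.7997e+02 1.2000e-01 2.5690e+01] 0.024
```

View pics/w23.png

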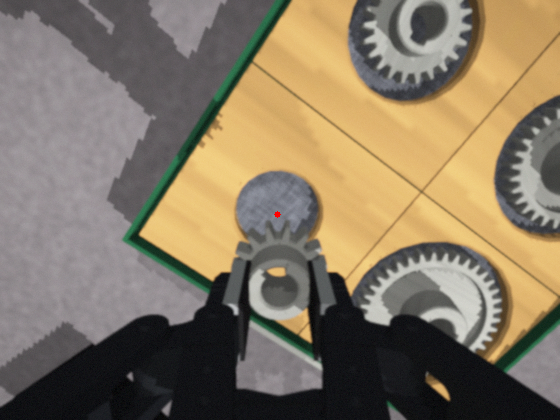

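```bash
python3 -m pendant '0.7 .06 .02 -.3 0;0.7 0 0 -.4 0;0.7 0 0 -.4 0;0.7 0 0 -.35 0;0.7 0 0 -.2 0;0.7 0 0 -.12 0;0.7 0 0 -.08 0;0.7 0 0 0 0;0.7 0 0 0 0' 80
python3 -c "
from h import *
wpic('w24',[(.474,.3065,.018)])"
```

```text
t: 29.07
ee_pos: [0.4757, 0.3074, 0.0303]
tool_rot: [180.0, -0.1, 25.7]
ft_force: [-0.3, 0.4, -0.3]
width: 0.0236
29.0667 [0.4757 0.3074 0.0303] [ 1.80e+02 -6.00e-02  2.57e+01] 0.0236
```

View pics/w24.png

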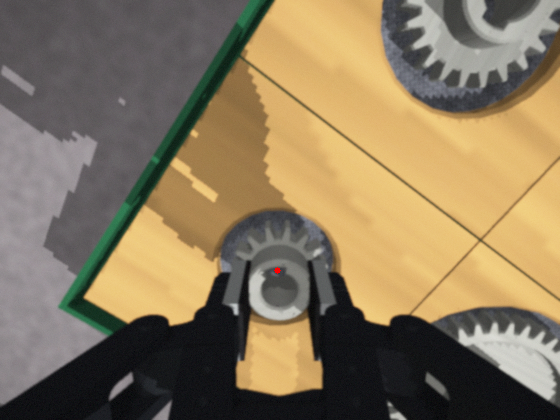

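Gear15 is centred over its recess (219–340). Lowering to contact.

```bash
python3 -m pendant '0.7 .01 .01 -.07 0;0.7 0 0 -.06 0;0.7 0 0 0 0;0.7 0 0 0 0' 80;  python3 -m pendant '0.7 0 0 -.03 0;0.7 0 0 0 0;0.7 0 0 0 0' 80; python3 -m pendant '0.7 0 0 -.02 0;0.7 0 0 0 0;0.7 0 0 0 0' 80
```

```text
t: 29.45
ee_pos: [0.4755, 0.3077, 0.0244]
tool_rot: [180.0, 0.0, 25.7]
ft_force: [-0.1, 0.1, -0.7]
width: 0.0234
t: 29.7
ee_pos: [0.4756, 0.3077, 0.0233]
tool_rot: [-180.0, 0.0, 25.7]
ft_force: [-1.1, 0.1, -1.4]
width: 0.0236
t: 29.95
ee_pos: [0.4756, 0.3077, 0.0233]
tool_rot: [180.0, 0.0, 25.7]
ft_force: [-2.7, -1.7, 4.9]
width: 0.0235
```

```bash
python3 -m pendant '0.3 0 0 0 0;0 0 0 0 0;-.2 0 0 0 0;-.2 0 0 0 0;-.2 0 0 0 0;-.2 0 0 .2 0;-.2 0 0 .4 0;-.2 0 0 .5 0;-.2 0 0 .5 0;-.2 0 0 .4 0;-.2 0 0 .5 0;-.2 0 0 .5 0;-.2 0 0 .5 0;-.2 0 0 .5 0;-.2 0 0 .5 0;-.2 0 0 0 0;-.2 0 0 0 0'
python3 -c "
from h import *
wpic('w25',[(.474,.3065,.036)])"
python3 -m pendant '-.2 -.3 -.5 .3 0;-.2 -.3 -.7 .3 0;-.2 -.3 -.7 .3 0;-.2 -.3 -.7 .3 0;-.2 -.3 -.7 .3 0;-.2 0 -.7 0 0;-.2 0 -.7 0 0;-.2 0 -.7 0 0;-.2 0 -.5 0 0;-.2 0 0 0 0;-.2 0 0 0 0'
python3 -c "
from h import *
im=arm.camera('side')[:,:,::-1].copy(); cv2.imwrite('pics/s26.png',im); cv2.imwrite('pics/c26.png',arm.camera('scene')[:,:,::-1])
cv2.imwrite('pics/s26r.png',rect('side',im,.018,.36,.72,.04,.42,1500))"
```

```text
t: 31.37
ee_pos: [0.4764, 0.3081, 0.2045]
tool_rot: [-180.0, -0.2, 25.7]
ft_force: [-1.5, 0.0, -0.9]
width: 0.0513
31.3667 [0.4764 0.3081 0.2045] [-180.     -0.21   25.72] 0.0513
t: 32.33
ee_pos: [0.415, 0.0712, 0.2609]
tool_rot: [-179.9, 0.1, 25.6]
ft_force: [-0.8, -0.1, -0.0]
width: 0.0511
```

View pics/w25.png

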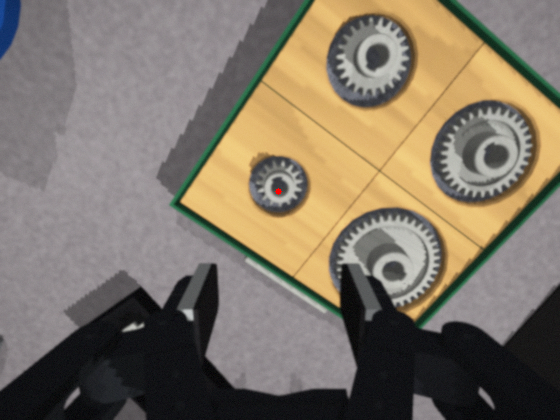

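View pics/s26.png

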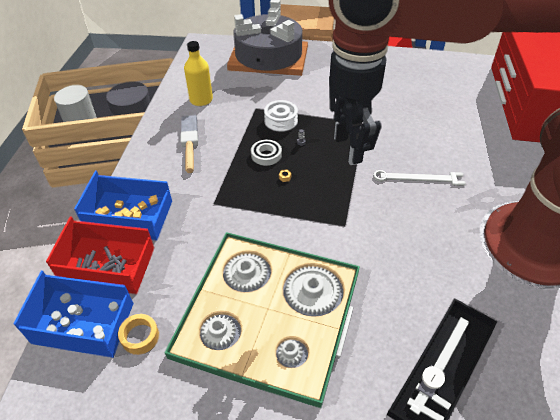

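View pics/s26r.png

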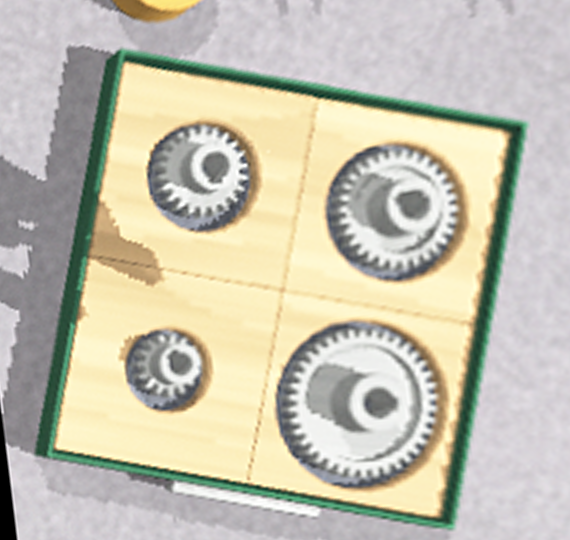

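All four gears look seated. One numeric check remains: whether the decoys moved, and the hub positions relative to the nests.

```bash
python3 - <<'E'
from h import *
a=cv2.imread('pics/side0.png',0); b=cv2.imread('pics/s26.png',0)
for n,(u,v) in dict(pulley=(281,115),bearing=(265,152)).items():
    t=a[v-18:v+19,u-20:u+21]; r=cv2.matchTemplate(b[v-30:v+31,u-32:u+33],t,cv2.TM_CCOEFF_NORMED); _,m,_,l=cv2.minMaxLoc(r); print(n,m,l[0]-12,l[1]-12)
im=cv2.imread('pics/s26.png'); c=cal('side')
N=dict(n38=(.451,.1785),n30=(.580,.1547),n22=(.603,.283),n15=(.474,.3065))
cv2.imwrite('pics/final.png',np.vstack([np.hstack([cv2.resize(rect('side',im,.036,x-.035,x+.035,y-.035,y+.035,2000,c),(300,300)) for x,y in list(N.values())[i:i+2]]) for i in(0,2)]))
E
```

```text
pulley 0.9997116923332214 0 0
bearing 0.9987944960594177 0 0
```

View pics/final.png

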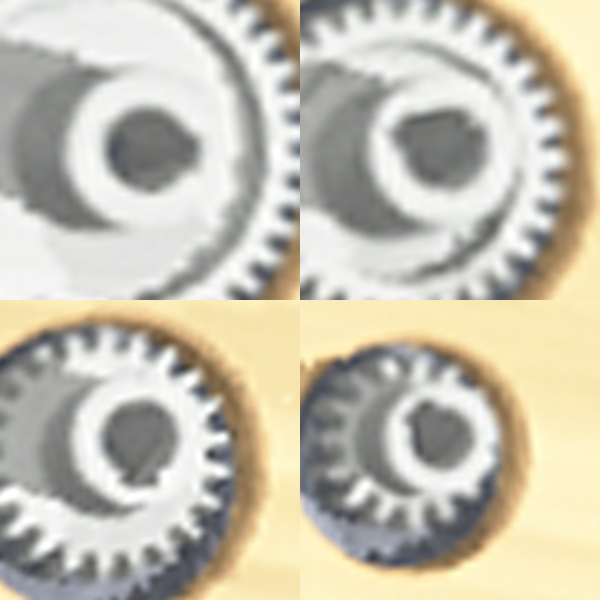

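The hub centres are all within about 4 mm of their nest centres (tolerance 10 mm), and neither decoy shows any shift. Handing in.

```bash
python3 -c "
from workcell import arm
print(arm.finish_job()); print(arm.get_state()['t'])"
```

```text
the job is handed in; nothing more can be done
None
the job is handed in; nothing more can be done
```

All four gears are in the drawer tray, each hub up in the recess for its size, and I handed the job in at about 32 s of the 102 s limit. The system reports no verdict, so success rests on my own checks. I gripped each gear by its hub in the order 38, 30, 22, 15 teeth by size (picked as 30, 38, 22, 15), lowered it until the force showed floor contact, and only then released it.

- **Position:** in the last side picture, the hub centres are 0–1 mm (gear38), about 3 mm (gear30), and about 4 mm (gear22 and gear15) from the estimated recess centres. The limit is 10 mm.
- **Height:** each gear touched down about 5 mm higher than it was gripped on the mat, which matches the recess floor.
- **Pulley and bearing:** matching the first and last side pictures showed a 0 px shift for both.

Three readings disagreed:

- **Grip width:** it read 3–4 mm below the nominal hub diameter on every grasp. I put this down to the pads giving, since each hub looked centred and was carried level.
- **Camera positions:** the wrist and side cameras differed by about 2–4 mm, so I averaged them.
- **gear22:** in one rectified side view it looked nearer 5 mm off centre, still within the limit.

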